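# Latch the vial carriage at its reading position and start the reading

### The arm

A 6-joint arm with a two-finger parallel gripper is mounted at the origin on the work surface. World frame = base frame: x ahead of the robot, y to its left, z up, the work surface at z = 0. Lengths are in m, angles in rad, forces in N, time in s.
With the tool pointing down it reaches from about 0.25 to 0.725 m from the base axis. Payload 4 kg.
Tool frame: the origin (TCP) lies midway between the tips of the shut fingers; the grasp point (between the pads) lies 19 mm behind it; z points along the fingers, y is the direction in which the jaws open and shut (so a half turn about z gives the same grasp; the last joint's range is limited). The gripper opens to 85 mm and grips with 20 to 120 N. Pads are 22 mm wide; open, the fingers measure 114 mm over their backs; the gripper's body (76 mm by 85 mm) begins 54 mm behind the grasp point. The pads swing forward as they close: fully open they stand 13 mm farther back than shut.
Start: joints at [-1.18, 0.241, 0.005, 1.335, 0, 1.571], TCP at [0.19, -0.462, 0.231] pointing down, gripper open.
Joint ranges: [-2.72, 2.72], [-1.05, 1.87], [-1.09, 1.28], [-1.99, 2.15], [-1.42, 1.44], [-3.14, 3.14]. Speed limits (rad/s): [2.79, 2.79, 3.14, 3.14, 3.14, 3.14].

### API

Orientations are given as a unit quaternion [x, y, z, w].
In Python, from workcell import get_obs, camera, camera_model, job_done, masks_of gives the robot as it stands.
- The arm moves only by the tool jog_arm, never from a script. Its argument "deltas" is a list that holds one entry, the list of rows, each a list of 7 numbers: the shift along the tool's x, y, z in mm, then the turn, a rotation vector about the tool's x, y, z in degrees, then the finger opening in mm, from 0 to 85.4. A call has 1 to 5 rows; each row shifts and turns the pose as measured when the row begins, along the tool's axes as they then stand; what a row does not reach is not made up. A row lasts 1/10 s, in which the tool goes at most 50 mm and 8.59 degrees, less where a joint would pass 70% of its speed; a pose out of reach is approached as far as the arm can. A call with a gripper value outside its range is refused whole. The fingers move at their own pace and stop on an object; the grip force is fixed at half the most. Time passes only in rows, so rows that do not move let the fingers close. It gives the time, the measured TCP pose, the force and the opening at its end, in the units of the state.
- get_obs(): the state, without advancing time (a new reading comes with each control period).
- camera(name): name is "side" or "top"; returns the picture (384x512x3 uint8, red, green, blue); there is no depth.
- camera_model(name): a dict with "fovy" (degrees; the focal length in pixels is half the picture's height over the tangent of half this angle, whatever the lens; pixels are square), "cx", "cy" (the principal point, pixels), "pose" (4x4, takes a point from camera to world coordinates). Camera axes: x right, y down, z forward; pixel columns grow to the right and rows downward; lengths in m; the calibration is good to about 2 mm. A picture is of the moment at which its call begins. camera_model takes no time and is no camera call.
- job_done(): hands the job in, once; it reports no verdict.
Trained networks look in the newest picture that a camera, given by its name, has taken for a name from the list of things; names that differ only in an ending like _2 or _b are one class to them, and where a whole thing is asked for, a point or a joint stands for the part that bears it (a point fixed in the world has none). Each returns a list of dicts, best first, with "conf" (0 to 1); they miss things now and then, are a little off and sometimes report something else, mostly with a low value. They report only what shows in the picture. A call takes as long as a camera call.
- masks_of(target, camera): "pixels" (384x512 bool, what is visible of it) and "at" ([column, row] in pixels, amid what is visible of it).
The state is a dict: "clock": time; "joint_pos": joint angles; "joint_vel": joint speeds; "tau": joint torques, N m; "eef_pos": TCP position; "tool_rot": TCP orientation; "ft_force": force on the tool from outside, world axes, zero at the start; "ft_torque": the same for the moment, N m; "grip_width": finger opening in m.
Only numpy, scipy, OpenCV 4.12 (cv2) and the standard library are available. Lean on these libraries where they do the work, as an engineer would, in place of code of your own. Each camera call takes 0.05 s, during which the arm holds its last target. There are 200 camera calls.

### The job

With your fingertips, push the sprung vial carriage of the small bench reader in by its upright end plate until it is well past its catch, then let it go so that it springs back and latches at its half-way reading position. Once it is latched, press the button on top of the reader head fully down and let it come up again. Grip and lift nothing; leave the vials standing in their holes and do not disturb the things around the reader.

Things in the scene. Friction and masses are not known exactly. Their poses are not given: they have to be found in the camera images.
- reader: Vial reader, fixed to the bench. Grey base plate 240 mm (x) by 135 mm (y: -85 to 50), 10 mm thick; origin on the bench under the middle of its length; its +x axis (level) is the direction in which the carriage is pushed in, z up. White reader head, 75 mm high, at x -45 to 65 mm, y 45 to 135 mm, with the button on top. End stop at x 97 to 109 mm, 32 mm high.
- carriage (a joint): Travel of the sprung carriage along reader +x, in m: 0 = out (start), 0.060 = hard end. A spring drives it back with 2.3 N at 0 rising to 7.7 N at 0.060; damped (22 N per m/s), so it returns within half a second. Pushed beyond 0.034 (0.045 to be sure; the end does no harm) it is caught when let go: it comes back only to 0.030 and stays. Released sooner, it goes back to 0.
- stop_pin_top (a point): Top of the steel stop pin, 8 mm in diameter, on the carriage's -y side, 42 mm above the bench; at the start at x = 0, y = -45 mm in the reader's frame. A dark sprung pawl beside it, 60 mm long, top 36 mm above the bench, snaps in behind the pin by itself; neither need be touched.
- push_face (a point): Middle of the outer (reader -x) face of the carriage's upright end plate, to be pushed towards reader +x. Bare aluminium plate 56 mm wide (reader y), 8 mm thick, 12 to 62 mm above the bench; this point is 37 mm above the bench and moves with the carriage; at the start at x = -119 mm, y = 0 in the reader's frame, level with the end of the base plate; the space outside is free.
- read_button (a joint): Travel of the read button, in m: 0 = up, 0.006 = fully down (about 5 N, sprung, comes up by itself). Counts as pressed beyond 0.004.
- read_button_top (a point): Centre of the top of the round black push button, 26 mm in diameter, on top of the reader head; 97 mm above the bench when up, at x = 30 mm, y = 90 mm in the reader's frame. It is pressed straight down.
- vial0: Loose glass sample vial with black cap, 19 mm in diameter, 52 mm tall, origin under its foot, standing in a 21 mm hole, 22 mm deep, of the white rack on the carriage (nearest the push plate, hole centre 61 mm beyond the push face); its cap is 74 mm above the bench. It rides along with the carriage and is not to be touched or lifted.
- vial1: Loose glass sample vial with black cap, 19 mm in diameter, 52 mm tall, origin under its foot, standing in a 21 mm hole, 22 mm deep, of the white rack on the carriage (middle, hole centre 89 mm beyond the push face); its cap is 74 mm above the bench. It rides along with the carriage and is not to be touched or lifted.
- vial2: Loose glass sample vial with black cap, 19 mm in diameter, 52 mm tall, origin under its foot, standing in a 21 mm hole, 22 mm deep, of the white rack on the carriage (farthest from the push plate, hole centre 117 mm beyond the push face); its cap is 74 mm above the bench. It rides along with the carriage and is not to be touched or lifted.
- tip_box: Bystander: orange pipette-tip box with yellow tips, 110 by 75 mm, 64 mm high, loose, origin under its middle.
- reagent_bottle: Bystander: glass reagent bottle, 66 mm in diameter, 130 mm tall, loose, origin under its foot.
- jar: Bystander: small amber jar with white lid, 48 mm in diameter, 55 mm tall, loose, origin under its foot.

How it is judged:
On the way, in this order (a step that is already met when the one before it is completed fails the run):
1. the carriage is pushed in past its catch (value of joint carriage above 0.034 m), for 0.05 s.
2. the carriage has come back and rests latched half-way (value of joint carriage between 0.027 and 0.033 m and velocity of joint carriage between -0.01 and 0.01 m/s), for 0.3 s.
3. the read button is pressed down (value of joint read_button above 0.004 m), for 0.05 s.
At the end, for the whole second after the job is handed in: The carriage rests latched at 30 mm of travel (27 to 33 mm), the read button has been pressed after that and is up again (under 1.5 mm), the three vials stand at rest in their holes (raised less than 6 mm, tilted less than 0.2 rad), and the three bystanders are within 20 mm of where they stood (value of joint carriage between 0.027 and 0.033 m and value of joint read_button below 0.0015 m and z of each of vial0, vial1, vial2 in the frame of push_face below -0.009 m and angle between each of vial0, vial1, vial2's own z axis and vertical below 0.2 rad and linear speed of each of vial0, vial1, vial2 below 0.02 m/s and distance of each of tip_box, reagent_bottle, jar from where it was at the start of the episode below 0.02 m); the robot touches nothing.
It fails at once if the read button is pressed while the carriage is not latched at its reading position (value of joint read_button above 0.003 m and not (value of joint carriage between 0.027 and 0.033 m)).
It fails at once if a vial is lifted out of its hole (raised over 10 mm) (z of any of vial0, vial1, vial2 in the frame of push_face above -0.005 m).
It fails at once if the fingers press on a vial (over 3 N) (contact force between the fingers and vial0 above 3 N or contact force between the fingers and vial1 above 3 N or contact force between the fingers and vial2 above 3 N).
It fails at once if a bystander is moved more than 20 mm (pushed, knocked over or lifted) (distance of any of tip_box, reagent_bottle, jar from where it was at the start of the episode above 0.02 m).
It also fails if it takes over 42 s, if anything falls off the work surface, if the arm or the gripper's body presses on something with over 40 N, if the wrist force passes 120 N, or if a joint passes its speed limit or range.

## Working session

There is one attempt and no reset: what is moved stays moved. The work goes in short steps, Python scripts to look and compute and a tool call to move; the robot and the scene stay as the last step left them, time stands still between calls to the robot, and variables do not carry over. Pictures are saved under pics/ and viewed, about 8 in all and at most 12, crops included, and the job is handed in when it is done.

Besides the shell and the picture viewer there is one more tool, called after "Emit:" as name(argument=value, ...) on one line, values as JSON. jog_arm: Moves the arm, as the interface text tells. Its arguments: {"type":"object","properties":{"deltas":{"type":"array"}},"required":["deltas"]}

```bash
mkdir -p pics
cat > h.py <<'E'
import numpy as np,cv2
from workcell import *
def K(n):
    m=camera_model(n); f=192/np.tan(np.radians(m["fovy"])/2); return f,m["cx"],m["cy"],np.array(m["pose"])
def ray(n,uv):
    f,cx,cy,P=K(n); d=P[:3,:3]@np.array([(uv[0]-cx)/f,(uv[1]-cy)/f,1]); return P[:3,3],d/np.linalg.norm(d)
def atz(n,uv,z):
    o,d=ray(n,uv); return o+d*(z-o[2])/d[2]
def tri(a,b):
    o1,d1=ray("side",a);o2,d2=ray("top",b)
    s=np.linalg.lstsq(np.c_[d1,-d2],o2-o1,rcond=None)[0]
    p,q=o1+s[0]*d1,o2+s[1]*d2; return (p+q)/2,np.linalg.norm(p-q)
def proj(n,p):
    f,cx,cy,P=K(n); c=P[:3,:3].T@(np.array(p)-P[:3,3]); return np.array([cx+f*c[0]/c[2],cy+f*c[1]/c[2]])
E
cat > look.py <<'E'
from h import *
np.set_printoptions(precision=3,suppress=True)
im={n:camera(n) for n in("side","top")}
for n in im:
    cv2.imwrite(f"pics/{n}0.png",cv2.resize(im[n][:,:,::-1],None,fx=1.5,fy=1.5)); print(n,K(n)[0],K(n)[3][:3])
for t in ["read_button_top","push_face","stop_pin_top","vial0","vial1","vial2","tip_box","reagent_bottle","jar","reader"]:
    r={n:masks_of(t,n) for n in im}
    print(t,{n:[(np.round(x["at"],1),round(x["conf"],2),int(x["pixels"].sum())) for x in r[n][:3]] for n in r})
    if r["side"] and r["top"]: print("   tri",*tri(r["side"][0]["at"],r["top"][0]["at"]))
E
python3 look.py
```

```text
side 440.9833831468121 [[ 0.888 -0.276  0.368  0.337]
 [-0.46  -0.568  0.683 -0.377]
 [ 0.02  -0.775 -0.631  0.549]]
top 350.47628717500885 [[ 0.024 -0.99   0.138  0.515]
 [-1.    -0.025 -0.004  0.089]
 [ 0.008 -0.138 -0.99   0.72 ]]
read_button_top {'side': [(array([207.6, 227.9]), 0.59, 213)], 'top': [(array([266.6, 250.6]), 0.61, 150)]}
   tri [0.5   0.074 0.086] 0.002175134637535972
push_face {'side': [(array([295.1, 259.3]), 0.64, 2388), (array([289.1, 238.8]), 0.2, 229)], 'top': [(array([289.5, 192.3]), 0.77, 2428)]}
   tri [0.623 0.025 0.004] 0.00958723222893344
stop_pin_top {'side': [(array([291.7, 258.6]), 0.58, 2490)], 'top': [(array([288.2, 194.1]), 0.77, 2409)]}
   tri [0.619 0.028 0.005] 0.008746473186080286
vial0 {'side': [(array([288.6, 239.7]), 0.68, 260), (array([277.5, 229.8]), 0.61, 253), (array([263.3, 222.5]), 0.48, 214)], 'top': [(array([265.6, 197.8]), 0.68, 102), (array([282.3, 197.4]), 0.63, 125), (array([295.3, 189.6]), 0.43, 106)]}
   tri [0.621 0.068 0.01 ] 0.03513600067982047
vial1 {'side': [(array([288.6, 239.7]), 0.68, 260), (array([277.5, 229.8]), 0.61
[... 472 characters left out ...]
.01 ] 0.03513600067982047
tip_box {'side': [(array([211. , 167.2]), 0.84, 2477)], 'top': [(array([154.8, 200.4]), 0.56, 2383)]}
   tri [0.594 0.298 0.02 ] 0.0019007682943165726
reagent_bottle {'side': [(array([161.3, 184.4]), 0.64, 2242)], 'top': [(array([176.5, 257.2]), 0.91, 1253)]}
   tri [0.481 0.242 0.056] 0.006375782875200708
jar {'side': [(array([302., 194.]), 0.82, 835), (array([276.6, 228.7]), 0.57, 226), (array([295.2, 260.1]), 0.2, 2337)], 'top': [(array([237. , 145.5]), 0.7, 526)]}
   tri [0.709 0.137 0.029] 0.0010106528275879384
reader {'side': [(array([245.7, 254.8]), 0.65, 11866)], 'top': [(array([267.7, 206.8]), 0.56, 10136)]}
   tri [ 0.577  0.075 -0.009] 0.02516072844819823
```

View pics/side0.png

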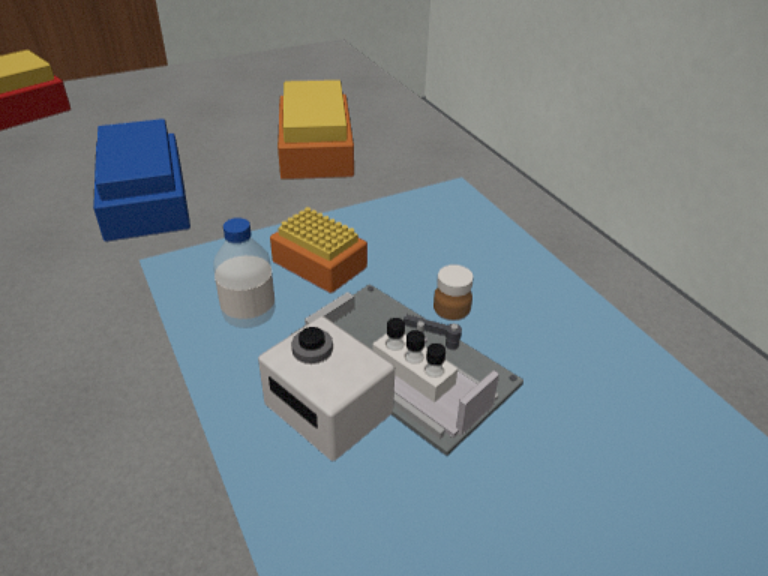

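View pics/top0.png

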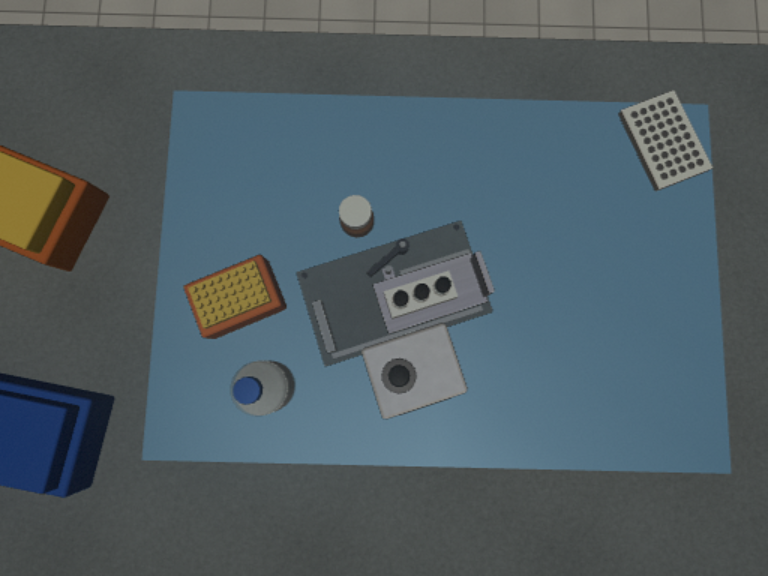

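The side view (768x576) shows the button at (312,336) on the head and the end plate at about (478,402). The caps are at (396,325), (415,338) and (436,351). In the top view the button is at (399,376), the push plate at (484,273) and the caps at (401,298) to (442,285). The outer side of the plate is free. Next I fit the reader pose from both views.

```bash
cat > fit.py <<'E'
from h import *
from scipy.optimize import least_squares
np.set_printoptions(precision=4,suppress=True)
C=[("top",-120,-85,10,461,221),("top",120,-85,10,298,273),("top",120,50,10,326,365),("top",-120,50,10,492,312),
("top",-58,0,74,442,285),("top",-30,0,74,422,292),("top",-2,0,74,401,298),("top",30,90,97,399,376),
("side",-120,50,10,447,451),("side",-120,-85,10,521,380),("side",120,-85,10,370,287),
("side",-58,0,74,435,350),("side",-30,0,74,415,337),("side",-2,0,74,396,324),("side",30,90,97,312,334)]
def W(q,p):
    c,s=np.cos(q[2]),np.sin(q[2]); return np.array([q[0]+c*p[0]-s*p[1],q[1]+s*p[0]+c*p[1],q[3]+p[2]])
def res(q): return np.ravel([proj(c[0],W(q,np.array(c[1:4])/1000))-np.array(c[4:])/1.5 for c in C])
for k in (C,[c for c in C if c[0]=="top"],[c for c in C if c[0]=="side"]):
    A=C; C=k; r=least_squares(res,[.58,.05,1.3,0],loss="soft_l1"); print(r.x,np.abs(r.fun).max(),np.sqrt((res(r.x)**2).mean())); 
    if k is A: q=r.x; print(res(q).reshape(-1,2))
    C=A
for n,p in dict(face=(-.119,0,.037),button=(.03,.09,.097),pre=(-.16,0,.04)).items(): print(n,W(q,p))
o=get_obs();print(o["eef_pos"],o["tool_rot"],o["grip_width"],o["ft_force"])
E
python3 fit.py
```

```text
[ 0.5946  0.077   1.9058 -0.0031] 2.385280051212419 0.8537709106892905
[[-0.2453  0.0563]
 [-1.6362 -0.2585]
 [-1.3799  1.4064]
 [ 0.3779  0.5111]
 [ 0.5118 -0.0148]
 [-0.3315 -0.1747]
 [-0.5679  0.3512]
 [-0.466   0.4653]
 [ 0.2964  1.1327]
 [ 2.3853  0.2293]
 [-0.1181 -2.1128]
 [ 0.9182  0.0625]
 [ 0.5436 -0.17  ]
 [ 0.072  -0.0327]
 [-0.211   0.8239]]
[ 0.5963  0.0757  1.9057 -0.013 ] 0.612756333240128 0.3314010830660778
[ 0.5987  0.0851  1.905  -0.0121] 1.502932004716257 0.5688361611187746
face [ 0.6338 -0.0354  0.0339]
button [0.4998 0.0757 0.0939]
pre [ 0.6472 -0.0741  0.0369]
[ 0.1905 -0.4623  0.2313] [ 0.981   0.1942 -0.     -0.    ] 0.08548430615837864 [-0.4541 -0.3586 -0.6682]
```

Emit:
jog_arm(deltas=[[[40, -12, 0, 0, 0, 3.2, 0], [44, -16, 0, 0, 0, 0, 0], [44, -16, 0, 0, 0, 0, 0], [44, -16, 0, 0, 0, 0, 0], [44, -16, 0, 0, 0, 0, 0]]])

```text
clock: 1.6
eef_pos: [0.3704, -0.3193, 0.2311]
tool_rot: [0.987, 0.158, -0.0, 0.002]
ft_force: [-0.0, -1.9, -0.8]
grip_width: 0.0126
```

Emit:
jog_arm(deltas=[[[44, -16, 0, 0, 0, 0, 0], [44, -16, 0, 0, 0, 0, 0], [44, -16, 0, 0, 0, 0, 0], [44, -16, 0, 0, 0, 0, 0], [44, -16, 0, 0, 0, 0, 0]]])

```text
clock: 2.1
eef_pos: [0.5614, -0.1675, 0.2316]
tool_rot: [0.987, 0.158, 0.001, 0.003]
ft_force: [1.4, -1.3, 0.6]
grip_width: 0.0
```

Emit:
jog_arm(deltas=[[[40, -19, 0, 0, 0, -1, 0], [40, -19, 0, 0, 0, 0, 0], [32, -15, 0, 0, 0, 0, 0], [0, 0, 40, 0, 0, 0, 0], [0, 0, 40, 0, 0, 0, 0]]])

```text
clock: 2.6
eef_pos: [0.6651, -0.0711, 0.1556]
tool_rot: [0.985, 0.172, 0.01, 0.005]
ft_force: [0.1, -1.1, 0.0]
grip_width: 0.0001
```

Emit:
jog_arm(deltas=[[[-18, 9, 30, 0, 0, 0, 0], [0, 0, 40, 0, 0, 0, 0], [0, 0, 40, 0, 0, 0, 0], [0, 0, 10, 0, 0, 0, 0], [0, 0, 0, 0, 0, 0, 0]]])

```text
clock: 3.1
eef_pos: [0.6504, -0.0844, 0.0249]
tool_rot: [0.985, 0.174, 0.006, 0.004]
ft_force: [-0.0, 0.9, 1.2]
grip_width: 0.0
```

```bash
cat > st.py <<'E'
from h import *
import sys
from scipy.spatial.transform import Rotation as R
q=[0.5946,0.077,1.9058]
o=get_obs();p=np.array(o["eef_pos"]);d=np.array([np.cos(q[2]),np.sin(q[2])]);n=np.array([-d[1],d[0]])
T=R.from_quat(o["tool_rot"]).as_matrix()
print("reader mm",1000*(p[:2]-q[:2])@d,1000*(p[:2]-q[:2])@n,p[2]*1000,"clk",o["clock"],"F",np.round(o["ft_force"],1));print(T.round(3),np.round(o["joint_pos"],2))
for nme in sys.argv[1:]:
    v,tag=nme.split("_"); cv2.imwrite(f"pics/{nme}.png",cv2.resize(camera(v)[130:330,150:400,::-1],None,fx=3,fy=3))
E
python3 st.py side_1
```

```text
reader mm -170.75641359002057 0.38645698999322775 24.859270627676175 clk 3.1 F [-0.   0.9  1.2]
[[ 0.94   0.342  0.013]
 [ 0.342 -0.94  -0.005]
 [ 0.01   0.009 -1.   ]] [-0.13  0.68  0.14  1.02 -0.    2.67]
```

View pics/side_1.png

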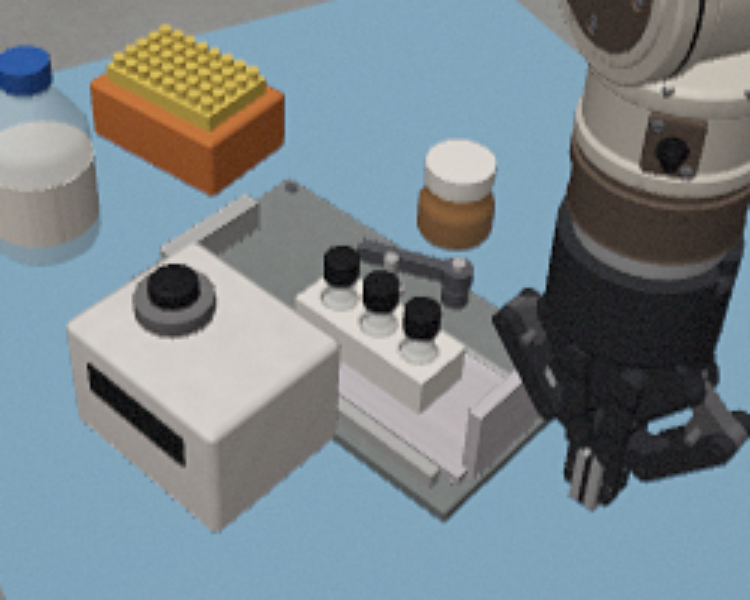

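The fingers are over the free side of the plate, with the plate at about (500,430) in the crop. The gripper's knuckles stick out along tool y and would overhang the plate. I turn 90° so that tool x is the push direction.

Emit:
jog_arm(deltas=[[[0, 0, -12, 0, 0, -8.5, 0], [0, 0, 0, 0, 0, -8.5, 0], [0, 0, 0, 0, 0, -8.5, 0], [0, 0, 0, 0, 0, -8.5, 0], [0, 0, 0, 0, 0, -8.5, 0]]])

```text
clock: 3.65
eef_pos: [0.6595, -0.0852, 0.0526]
tool_rot: [0.852, 0.524, 0.012, 0.012]
ft_force: [-0.1, 0.1, -0.8]
grip_width: 0.0001
```

Emit:
jog_arm(deltas=[[[0, 0, 0, 0, 0, -8.5, 0], [0, 0, 0, 0, 0, -8.5, 0], [0, 0, 0, 0, 0, -8.5, 0], [0, 0, 0, 0, 0, -8.5, 0], [0, 0, 0, 0, 0, -8.5, 0]]])

```text
clock: 4.15
eef_pos: [0.6702, -0.0862, 0.0714]
tool_rot: [0.6, 0.799, 0.014, 0.027]
ft_force: [-0.2, -1.0, -0.0]
grip_width: -0.0002
```

```bash
python3 st.py
```

```text
reader mm -178.998055547077 -17.776082029481323 71.39724723964905 clk 4.15 F [-0.2 -1.  -0. ]
[[-0.277  0.959  0.06 ]
 [ 0.96   0.279 -0.011]
 [-0.027  0.055 -0.998]] [-0.13  0.64  0.19  1.07 -0.    1.16]
```

Emit:
jog_arm(deltas=[[[0, 0, 0, 3.1, 1.5, -3.1, 0], [0, -12, 15, 0, 0, 0, 0], [0, 0, 15, 0, 0, 0, 0], [0, 0, 0, 0, 0, 0, 0]]])

```text
clock: 4.55
eef_pos: [0.6667, -0.0909, 0.0537]
tool_rot: [0.577, 0.817, 0.004, 0.009]
ft_force: [-0.9, 0.6, -0.1]
grip_width: -0.0001
```

```bash
python3 st.py
```

```text
reader mm -182.33317032788545 -12.920155660547138 53.733189551659265 clk 4.55 F [-0.9  0.6 -0.1]
[[-0.335  0.942  0.019]
 [ 0.942  0.335 -0.005]
 [-0.011  0.016 -1.   ]] [-0.13  0.68  0.22  1.09 -0.    1.09]
```

Emit:
jog_arm(deltas=[[[0, -9, 18, 0.9, 0.6, 0.4, 0], [15, 0, 0, 0, 0, 0, 0], [15, 0, 0, 0, 0, 0, 0], [0, 0, 0, 0, 0, 0, 0]]])

```text
clock: 4.95
eef_pos: [0.6488, -0.0637, 0.0363]
tool_rot: [0.58, 0.815, 0.001, 0.001]
ft_force: [-0.2, 0.4, -0.5]
grip_width: -0.0002
```

```bash
python3 st.py
```

```text
reader mm -150.68193810058503 -4.948596421936784 36.2707249469737 clk 4.95 F [-0.2  0.4 -0.5]
[[-0.327  0.945  0.003]
 [ 0.945  0.327  0.001]
 [-0.     0.003 -1.   ]] [-0.1   0.67  0.15  1.05  0.    1.14]
```

Emit:
jog_arm(deltas=[[[12, 0, 0, 0, 0, 0, 0], [12, 0, 0, 0, 0, 0, 0], [12, 0, 0, 0, 0, 0, 0]]])

```text
clock: 5.25
eef_pos: [0.6376, -0.0301, 0.0369]
tool_rot: [0.581, 0.814, -0.001, 0.004]
ft_force: [1.6, -6.9, -2.3]
grip_width: -0.0003
```

```bash
python3 st.py
```

```text
reader mm -115.2555330372216 -5.41216975809305 36.9481231024097 clk 5.25 F [ 1.6 -6.9 -2.3]
[[-0.326  0.945  0.006]
 [ 0.945  0.326 -0.006]
 [-0.007  0.004 -1.   ]] [-0.04  0.64  0.1   1.03 -0.01  1.19]
```

Emit:
jog_arm(deltas=[[[11, 0, 0, 0, 0, 0, 0], [11, 0, 0, 0, 0, 0, 0], [10, 0, 0, 0, 0, 0, 0], [3, 0, 0, 0, 0, 0, 0]]])

```text
clock: 5.65
eef_pos: [0.6276, -0.0017, 0.0372]
tool_rot: [0.582, 0.813, -0.007, 0.012]
ft_force: [2.7, -7.0, -3.2]
grip_width: 0.0
```

```bash
python3 st.py side_2
```

```text
reader mm -85.15566306716093 -5.302612341854054 37.19949056577797 clk 5.65 F [ 2.7 -7.  -3.2]
[[-0.322  0.947  0.012]
 [ 0.946  0.322 -0.025]
 [-0.028  0.004 -1.   ]] [ 0.01  0.62  0.06  1.   -0.03  1.25]
```

View pics/side_2.png

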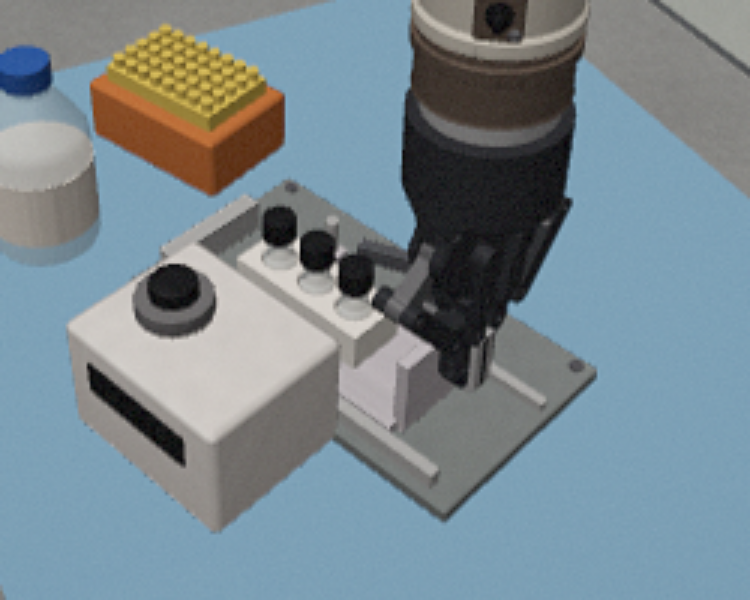

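The vials have moved by about 45 mm (vial0's cap went from (421,318) to (357,275)), and the pin now stands beyond the pawl at (332,225). I push a bit further, then let go.

Emit:
jog_arm(deltas=[[[9, 0, 0, 0, 0, 0, 0], [5, 0, 0, 0, 0, 0, 0], [-15, 0, 0, 0, 0, 0, 0], [-25, 0, 0, 0, 0, 0, 0], [-25, 0, 0, 0, 0, 0, 0]]])

```text
clock: 6.2
eef_pos: [0.645, -0.0516, 0.0406]
tool_rot: [0.581, 0.814, -0.009, 0.017]
ft_force: [0.9, 0.1, -0.8]
grip_width: 0.0002
```

Emit:
jog_arm(deltas=[[[-20, 0, 0, 0, 0, 0, 0], [0, 0, -30, 0, 0, 0, 0], [0, 0, -40, 0, 0, 0, 0], [0, 0, -40, 0, 0, 0, 0], [0, 0, -30, 0, 0, 0, 0]]])

```text
clock: 6.7
eef_pos: [0.6465, -0.0704, 0.1796]
tool_rot: [0.583, 0.812, -0.011, 0.01]
ft_force: [1.0, 0.1, -0.2]
grip_width: 0.0
```

```bash
python3 st.py side_3
```

```text
reader mm -156.30536866206177 -0.5501766882383734 179.62943712091786 clk 6.7 F [ 1.   0.1 -0.2]
[[-0.32   0.947  0.004]
 [ 0.947  0.32  -0.03 ]
 [-0.03  -0.005 -1.   ]] [-0.09  0.56  0.35  1.35 -0.03  1.15]
```

View pics/side_3.png

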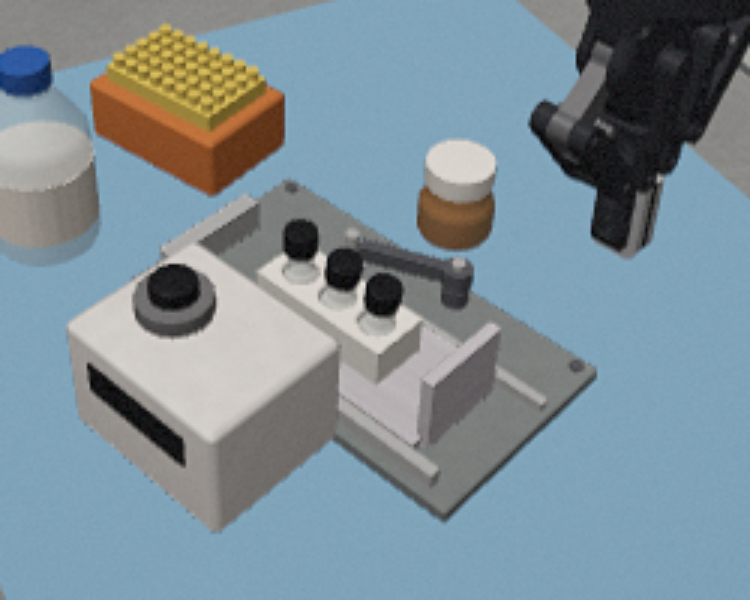

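The carriage is latched: the plate is half-way in, the pin at (352,235) sits against the pawl tip, and all three vials are upright. Next I go above the button.

Emit:
jog_arm(deltas=[[[30, -15, 0, -0.3, 1.7, 0, 0], [37, -18, 0, 0, 0, 0, 0], [37, -18, 0, 0, 0, 0, 0], [37, -18, 0, 0, 0, 0, 0], [37, -18, 0, 0, 0, 0, 0]]])

```text
clock: 7.25
eef_pos: [0.512, 0.0708, 0.1868]
tool_rot: [0.586, 0.81, 0.008, 0.008]
ft_force: [0.6, 1.2, -0.1]
grip_width: 0.0001
```

```bash
python3 st.py
python3 - <<'E'
from h import *
q=[0.5946,0.077,1.9058,-.003];c,s=np.cos(q[2]),np.sin(q[2])
for t in(0,.03):
    x=-.058+t; u=proj("side",[q[0]+c*x,q[1]+s*x,.071]); print(t,(u-[150,130])*3)
E
```

```text
reader mm 21.33985042897683 80.02872870911429 186.8248143145562 clk 7.25 F [ 0.6  1.2 -0.1]
[[-0.312  0.95   0.023]
 [ 0.95   0.312  0.004]
 [-0.003  0.023 -1.   ]] [ 0.14  0.28 -0.06  1.21  0.    1.39]
0 [422.67197448 310.06900602]
0.03 [378.67848906 281.50907911]
```

Run:
```python
import cv2,numpy as np
for f in("side_1","side_3"):
    g=cv2.cvtColor(cv2.imread(f"pics/{f}.png"),cv2.COLOR_BGR2GRAY)
    n,l,s,c=cv2.connectedComponentsWithStats(((g<45)*255).astype("uint8"))
    print(f,[(c[i].round(1),s[i,4]) for i in range(1,n) if 400<s[i,4]<3000])
```

```text
side_1 [(array([671.3, 153.6]), np.int32(987)), (array([731.8, 224.1]), np.int32(789)), (array([341.5, 266.1]), np.int32(1178)), (array([173.2, 287.2]), np.int32(1807)), (array([380.5, 291.6]), np.int32(1204)), (array([421.7, 318.2]), np.int32(1256)), (array([136.4, 414.6]), np.int32(2146))]
side_3 [(array([300.4, 239.8]), np.int32(1081)), (array([343.8, 268.6]), np.int32(1169)), (array([173.2, 287.2]), np.int32(1804)), (array([382.9, 294.4]), np.int32(1196)), (array([136.4, 414.7]), np.int32(2179))]
```

Emit:
jog_arm(deltas=[[[8, -9, 20, 1, 0.2, 0, 0], [0, 0, 20, 0, 0, 0, 0], [0, 0, 15, 0, 0, 0, 0], [0, 0, 0, 0, 0, 0, 0]]])

```text
clock: 7.65
eef_pos: [0.4971, 0.0812, 0.1329]
tool_rot: [0.583, 0.813, 0.005, 0.001]
ft_force: [-0.6, 0.3, -0.6]
grip_width: -0.0001
```

```bash
python3 st.py side_4
```

```text
reader mm 35.97948530382432 90.67681774454562 132.85631377664956 clk 7.65 F [-0.6  0.3 -0.6]
[[-0.32   0.947  0.007]
 [ 0.947  0.32   0.007]
 [ 0.004  0.009 -1.   ]] [ 0.16  0.31 -0.17  1.08  0.01  1.4 ]
```

View pics/side_4.png

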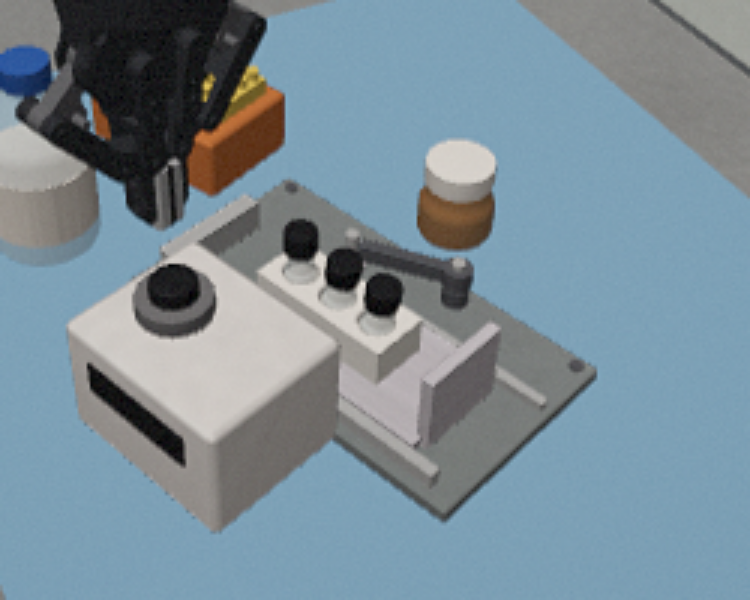

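Run:
```python
from h import *
a=cv2.resize(cv2.imread("pics/side0.png"),None,fx=2,fy=2)[390:990,450:1200]; b=cv2.imread("pics/side_4.png")
for nm,(x0,x1,y0,y1) in dict(plate=(412,505,318,450),rack=(340,425,320,385)).items():
    r=cv2.matchTemplate(a,b[y0:y1,x0:x1],cv2.TM_CCOEFF_NORMED); _,v,_,l=cv2.minMaxLoc(r); print(nm,v,l[0]-x0,l[1]-y0)
q=[0.5946,0.077,1.9058,-.003];c,s=np.cos(q[2]),np.sin(q[2])
for nm,x,z in(("plate",-.117,.034),("rack",-.06,.034)):
    print(nm,[3*(proj("side",[q[0]+c*x,q[1]+s*x,z])-proj("side",[q[0]+c*(x+t),q[1]+s*(x+t),z])) for t in(.027,.03)])
print(tri([150+174/3,130+287/3],proj("top",[.4998,.0757,.0939])))
o=np.array(get_obs()["eef_pos"]); print("tip px",3*(proj("side",o)-[150,130]))
```

```text
plate 0.8352264761924744 45 32
rack 0.9805549383163452 43 29
plate [array([41.8703428 , 28.32939841]), array([46.41581617, 31.40485749])]
rack [array([38.40257308, 25.98311167]), array([42.57567596, 28.80662556])]
(array([0.49975705, 0.07558281, 0.08956052]), np.float64(0.0001296767842938429))
tip px [161.38433839 213.91541952]
```

The rack match gives a shift of (43,29) px and 30 mm predicts (42.6,28.8), so the carriage is latched at 30 mm. Now I press the button.

Emit:
jog_arm(deltas=[[[-5, 0, 15, 0, 0, 0, 0], [0, 0, 10, 0, 0, 0, 0], [0, 0, 6, 0, 0, 0, 0], [0, 0, 0, 0, 0, 0, 0]]])

```text
clock: 8.1
eef_pos: [0.503, 0.0769, 0.1054]
tool_rot: [0.583, 0.812, 0.008, 0.004]
ft_force: [-0.7, -0.2, -0.4]
grip_width: -0.0001
```

```bash
python3 st.py
```

```text
reader mm 29.969360908915547 86.54212874837468 105.43255556582406 clk 8.1 F [-0.7 -0.2 -0.4]
[[-0.319  0.947  0.015]
 [ 0.948  0.319  0.009]
 [ 0.004  0.018 -1.   ]] [ 0.15  0.34 -0.21  1.01  0.01  1.39]
```

Emit:
jog_arm(deltas=[[[0, -3, 4, 0, 0, 0, 0], [0, 0, 5, 0, 0, 0, 0], [0, 0, 4, 0, 0, 0, 0]]])

```text
clock: 8.4
eef_pos: [0.5016, 0.0762, 0.0935]
tool_rot: [0.583, 0.812, 0.01, 0.005]
ft_force: [-1.0, -0.2, 2.9]
grip_width: -0.0001
```

Emit:
jog_arm(deltas=[[[0, 0, 3, 0, 0, 0, 0]]])

```text
clock: 8.5
eef_pos: [0.5016, 0.0762, 0.0908]
tool_rot: [0.583, 0.812, 0.01, 0.005]
ft_force: [-5.1, -1.5, 20.2]
grip_width: -0.0003
```

The force jumped to 20 N at z = 90.8 mm, so the button is at the bottom. I hold briefly and lift away.

Emit:
jog_arm(deltas=[[[0, 0, 0, 0, 0, 0, 0], [0, 0, -15, 0, 0, 0, 0], [0, 0, -40, 0, 0, 0, 0], [0, 0, -40, 0, 0, 0, 0], [0, 0, 0, 0, 0, 0, 0]]])

```text
clock: 9.0
eef_pos: [0.4994, 0.0755, 0.1879]
tool_rot: [0.583, 0.812, 0.009, 0.004]
ft_force: [0.3, 0.5, 0.2]
grip_width: 0.0001
```

```bash
python3 st.py side_5
python3 - <<'E'
import cv2
a=cv2.imread("pics/side_4.png");b=cv2.imread("pics/side_5.png")
for n,(x0,x1,y0,y1) in dict(rack=(340,425,320,385),button=(125,222,257,340),jar=(410,500,135,250)).items():
    _,v,_,l=cv2.minMaxLoc(cv2.matchTemplate(a,b[y0:y1,x0:x1],cv2.TM_CCOEFF_NORMED)); print(n,round(v,3),l[0]-x0,l[1]-y0)
E
```

```text
reader mm 29.85308311465558 90.45735780003258 187.90473171359855 clk 9.0 F [0.3 0.5 0.2]
[[-0.32   0.947  0.017]
 [ 0.948  0.32   0.01 ]
 [ 0.004  0.02  -1.   ]] [ 0.15  0.26 -0.09  1.21  0.01  1.39]
rack 0.999 0 0
button 0.999 0 0
jar 0.999 0 0
```

View pics/side_5.png

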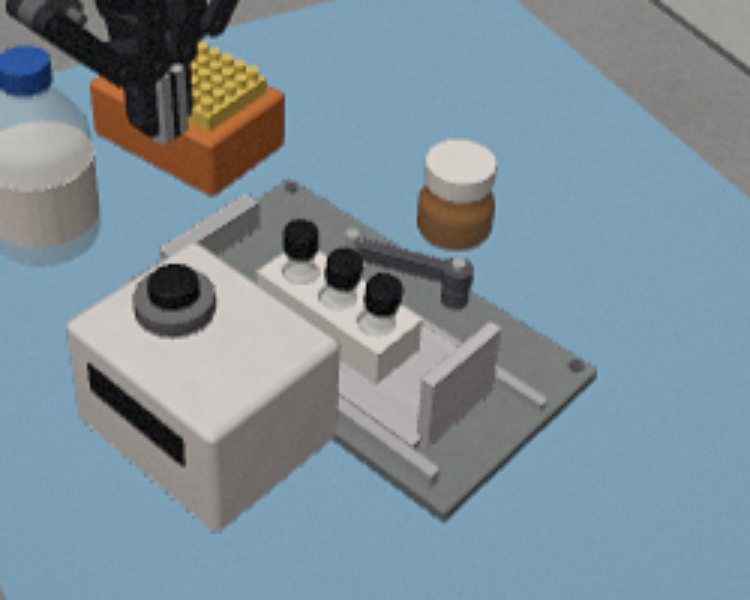

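The button is up again at (174,287) and the carriage is unchanged. The vials stand, the bystanders are in place and the arm is clear.

```bash
python3 -c "
from workcell import job_done; print(job_done())"
```

```text
the job is handed in; nothing more can be done
None
```

The job is done and handed in at about 9 s on the robot's clock; no verdict was reported. I pushed the carriage in with the shut fingertips and let it go. It sprang back and latched, and I then pressed the read button to its bottom and released it.

- **Carriage:** I pushed it about 45 mm or more by the camera, then some more rows before letting go. Afterwards the rack image had shifted (43, 29) px, against (42.6, 28.8) px predicted for 30 mm, and it did not move again after the button press.
- **Button:** the force rose to 20 N with the fingertips at z = 90.8 mm, which is about 6 mm below the button's rest height. After release its picture was identical to before.
- **Vials and bystanders:** all three vials stand upright in their holes. The jar matched the picture from before the press exactly. I judged the tip box and the bottle by eye only, and both look unmoved. The arm was clear of everything, about 90 mm above the button.
- **Disagreements:**
  - The vial caps alone suggested only about 26 mm of travel. Their spacing had changed too, so I put this down to the vials leaning slightly in their loose holes and relied on the rack and plate instead.
  - The reader's height fitted 3 to 13 mm too low depending on the view.

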